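# Fit the drill bush and hold the jig's leaf open for loading

### The job

Set the leaf drill jig up for the next jaw: while the leaf lies shut, drop the one drill bush whose shank fits the hole in the leaf fully home, head flat on the leaf, and let go of it, leaving the other two bushes standing in their tray and the jaw blank, plug gauge and hex key where they are. Then take the leaf by its bar handle and swing it up to 60 degrees from shut, the bush still home in it, and never near upright, where the bush could fall out. The leaf has no stay and would fall shut, so finish while holding it still there, without letting go, for the operator to load the nest.

Things in the scene. Friction and masses are not known exactly. Their poses are not given: they have to be found in the camera images.
- jig: leaf drill jig of bare steel, fixed to the table: base 170 x 130 mm and 20 mm high, a small nest in its middle, two hinge cheeks at the back (68 mm high), a swing bolt folded down in front. Origin: centre of its underside on the table; x points from the front (handle side) to the hinge at the back, z up
- leaf (a joint): the jig's hinged leaf, an aluminium plate 90 mm wide and 16 mm thick, its top 64 mm above the table when shut; 0 = shut and level, grows as the handle swings up and back, in rad (60 degrees = 1.047), about the jig's y axis through leaf_hinge. About 0.6 kg, nearly frictionless, no spring or stay: let go, it falls shut. Lifting takes about 3 N at the handle
- leaf_hinge (a point): the leaf's hinge line, at its middle: 75 mm behind the jig's origin and 56 mm above the table; it turns with the leaf (x away from the handle, y along the hinge line)
- leaf_hole (a point): centre of the mouth, on the leaf's top face, of the round hole right through the leaf: 30 mm in diameter, 16 mm deep, 75 mm from the hinge line towards the handle (straight above the jig's origin when shut). z along the hole's axis, out of the top face
- leaf_handle (a point): middle of the leaf's straight round bar handle: bar 10 mm thick, parallel to the hinge line (y), 74 mm clear between its legs, 43 mm in front of the leaf's front edge; shut, it is 178 mm in front of the hinge line, 24 mm above it, 80 mm above the table. Pinch it from above, fingers before and behind it; it may turn between them
- bush_tray: flat tray 85 x 226 mm, fixed, rim 9 mm high, floor 3 mm above the table; the bushes stand in a row along its y axis, 70 mm apart. Between tray and jig stands a fixed bit case, its open lid about 150 mm high: carry over it. Origin: centre of the tray's underside
- bush_middle: the middle one in size of three loose steel drill bushes standing head up in the tray, in any order: plain round shank 27 mm in diameter and 22 mm long below, its last 6 mm tapered to 21 mm at the foot; knurled round head 38 mm in diameter and 14 mm tall above it, 36 mm tall in all, bored through. Origin: centre of its foot, z up its axis. About 60 g
- bush_middle_seat (a point): centre of the underside of that bush's head, 22 mm above its foot: home, it lies at leaf_hole
- bush_small: the smallest of three loose steel drill bushes standing head up in the tray, in any order: plain round shank 20 mm in diameter and 22 mm long below, its last 6 mm tapered to 14 mm at the foot; knurled round head 31 mm in diameter and 14 mm tall above it, 36 mm tall in all, bored through. Origin: centre of its foot, z up its axis
- bush_large: the largest of three loose steel drill bushes standing head up in the tray, in any order: plain round shank 35 mm in diameter and 22 mm long below, its last 6 mm tapered to 29 mm at the foot; knurled round head 46 mm in diameter and 14 mm tall above it, 36 mm tall in all, bored through. Origin: centre of its foot, z up its axis
- spare_jaw: grey gripper jaw blank 22 x 52 x 16 mm lying to the right of the jig, to be left alone. Origin: centre of its underside
- plug_gauge: plug gauge 24 mm thick, 83 mm tall, standing between jig and bit case, to be left alone. Origin: centre of its foot
- hex_key: small L hex key 35 x 88 x 5 mm lying to the right of the jig, to be left alone. Origin: centre of its underside

How it is judged:
On the way:
1. the fitting bush is home in the hole of the shut leaf and let go (distance between bush_middle_seat and leaf_hole below 0.004 m and angle between the z axis of bush_middle_seat and the z axis of leaf_hole, either way round below 0.12 rad and value of joint leaf below 0.06 rad and contact force between the fingers and bush_middle below 0.2 N), for 0.3 s.
At the end, for the whole second after the job is handed in: the robot's fingers hold the leaf still (under 0.06 rad/s, finger force above 0.5 N) at 60 degrees, give or take 6, with nothing else propping it, and the fitting bush is home in its hole (underside of the head within 4 mm of the mouth's centre, axes within 0.12 rad) (distance between bush_middle_seat and leaf_hole below 0.004 m and angle between the z axis of bush_middle_seat and the z axis of leaf_hole, either way round below 0.12 rad and value of joint leaf between 0.942 and 1.152 rad and velocity of joint leaf between -0.06 and 0.06 rad/s and contact force between the fingers and leaf above 0.5 N and contact force between leaf and spare_jaw below 0.2 N and contact force between leaf and plug_gauge below 0.2 N and contact force between leaf and hex_key below 0.2 N and contact force between leaf and bush_small below 0.2 N and contact force between leaf and bush_large below 0.2 N); the arm keeps its last pose, push and grip.
It fails at once if the leaf is swung to 83 degrees or more (value of joint leaf above 1.45 rad).
It fails at once if one of the other two bushes is moved more than 30 mm or tipped (distance of any of bush_small, bush_large from where it was at the start of the episode above 0.03 m or angle between any of bush_small, bush_large's own z axis and vertical above 0.35 rad).
It fails at once if the jaw blank, the plug gauge or the hex key is moved more than 30 mm or tipped (distance of any of spare_jaw, plug_gauge, hex_key from where it was at the start of the episode above 0.03 m or angle between any of spare_jaw, plug_gauge, hex_key's own z axis and vertical above 0.35 rad).
It also fails if it takes over 58 s, if anything falls off the work surface, if the arm or the gripper's body presses on something with over 40 N, if the wrist force passes 120 N, or if a joint passes its speed limit or range.

### The arm

A 6-joint arm with a two-finger parallel gripper is mounted at the origin on a cart in front of the work surface, level with it; the furniture and walls round the work are solid. World frame = base frame: x ahead of the robot, y to its left, z up, the work surface at z = 0. Lengths are in m, angles in rad, forces in N, time in s.
With the tool pointing down it reaches from about 0.3 to 0.775 m from the base axis. Payload 14.6 kg.
Tool frame: the origin (TCP) lies at the very end of the fingers, on their centre line; the grasp point (between the pads) lies 19 mm behind it; z points along the fingers, y is the line along which they close (so a half turn about z gives the same grasp; the last joint's range is limited). The gripper opens to 94 mm and grips with 3 to 60 N. Pads are 16 mm wide; open, the fingers measure 119 mm over their backs; the gripper's body (75 mm by 177 mm) begins 78 mm behind the grasp point.
Start: joints at [-1.213, 0.3, 1.521, -0, 1.321, -0.067], TCP at [0.227, -0.501, 0.205] pointing down, gripper open.
Joint ranges: [-3.03, 3.03], [-0.79, 2.21], [0.23, 2.52], [-1.04, 4.18], [0, 3.07], [-2.55, 2.55]. Speed limits (rad/s): [2.22, 2.22, 2.57, 3.14, 3.14, 3.14].

### API

Orientations are given as [roll, pitch, yaw] about the fixed x, y, z axes, in that order (R = Rz(yaw) Ry(pitch) Rx(roll)).
In Python, from station import ctrl, camera, camera_info, finder gives the robot as it stands.
- The arm moves only by the tool carry_out, never from a script. Its argument "motion" is a list of rows, each a list of 2 entries, a list of its own where there are three numbers: the shift along the tool's x, y, z as a fraction of full scale, then the turn about the tool's z as a fraction of full scale. A call has 1 to 12 rows; each row is the pose to reach, as a shift and turn from the pose commanded when the call began, along the tool's axes at that moment, turning the shorter way round; what a row does not reach only later rows make up. Full scale, the value 1, is 200 mm for a shift and 360 degrees for a turn. A row lasts 1/10 s, in which the tool goes at most 50 mm and 8.59 degrees, less where a joint would pass 70% of its speed; a pose out of reach is approached as far as the arm can. A call with a number of a shift or a turn outside -1 to 1 is refused whole. A call with a gripper value outside its range is refused whole. "hand" is the closure, from -1 (fully open) to 1 (shut), set as the call begins (left out, the last holds). The fingers move at their own pace and stop on an object; "force" is the grip in N (left out, the last holds). Time passes only in rows, so rows that repeat a pose let the fingers close. It gives the time, the measured TCP pose, the force, the opening and the grip force at its end, in the units of the state.
- ctrl.get_obs(): the state, without advancing time (a new reading comes with each control period).
- camera(name): name is "side" or "top"; returns (picture, depth): 384x512x3 uint8, blue, green, red; 384x512 float32, m along the optical axis (not along the pixel's ray), 0 where there is no reading.
- camera_info(name): a dict with "camera_matrix" (3x3 intrinsics, pixels), "dist_coeffs" ([k1, k2, p1, p2, k3] as OpenCV has them; the pictures are not rectified), "origin" and "attitude" of the camera in the world. Camera axes: x right, y down, z forward; pixel columns grow to the right and rows downward; lengths in m; the calibration is good to about 2 mm. A picture is of the moment at which its call begins. camera_info takes no time and is no camera call.
- ctrl.hand_in(): hands the job in; it is judged then, once.
Trained networks look in the newest picture that a camera, given by its name, has taken for a name from the list of things; names that differ only in an ending like _2 or _b are one class to them, and where a whole thing is asked for, a point or a joint stands for the part that bears it (a point fixed in the world has none). Each returns a list of dicts, best first, with "conf" (0 to 1); they miss things now and then, are a little off and sometimes report something else, mostly with a low value. They report only what shows in the picture. A call takes as long as a camera call.
- finder.boxes_of(camera, query): "location" ([column, row] in pixels, amid what is visible of it).
- finder.cut_out(camera, query): "mask" (384x512 bool, what is visible of it) and "location" ([column, row] in pixels, amid what is visible of it).
- finder.pinpoint(camera, query): "location" ([column, row] in pixels: a listed point, or the origin of a listed thing).
The state is a dict: "time_s": time; "qpos": joint angles; "joint_vel": joint speeds; "tau": joint torques, N m; "ee_pos": TCP position; "eef_rot": TCP orientation; "force": force on the tool from outside, world axes, zero at the start; "moment": the same for the moment, N m; "grip_width": finger opening in m; "grip_force": force on a finger pad.
Only numpy, scipy, OpenCV 4.12 (cv2) and the standard library are available. Lean on these libraries where they do the work, as an engineer would, in place of code of your own. Each camera call takes 0.05 s, during which the arm holds its last target. There are 200 camera calls.

## Working session

There is one attempt and no reset: what is moved stays moved. The work goes in short steps, Python scripts to look and compute and a tool call to move; the robot and the scene stay as the last step left them, time stands still between calls to the robot, and variables do not carry over. Pictures are saved under pics/ and viewed, at most 10 in all, crops included, and the job is handed in when it is done.

Besides the shell and the picture viewer there is one more tool, called after ">>>" as name([rows], argument=value, ...), one row to a line, values as JSON. carry_out: Moves the arm, as the interface text tells. Its arguments: {"type":"object","properties":{"motion":{"type":"array","items":{"type":"array"}},"hand":{"type":"number"},"force":{"type":"number"}},"required":["motion"]}

```bash
ls; mkdir -p pics; cat > h.py <<'E'
import numpy as np, cv2
from scipy.spatial.transform import Rotation as R
from station import ctrl,camera,camera_info,finder
def att(i):
    a=np.array(i["attitude"],float)
    return a if a.shape==(3,3) else (R.from_euler('xyz',a).as_matrix() if a.size==3 else None)
def ray(n,px):
    i=camera_info(n);K=np.array(i["camera_matrix"]);d=np.array(i["dist_coeffs"])
    u=cv2.undistortPoints(np.array(px,float).reshape(-1,1,2),K,d).reshape(-1,2)
    return np.array(i["origin"]),(np.c_[u,np.ones(len(u))])@att(i).T
def at_z(n,px,z):
    o,r=ray(n,px);return o+r*((z-o[2])/r[:,2])[:,None]
def tri(pa,pb,a="side",b="top"):
    o1,r1=ray(a,pa);o2,r2=ray(b,pb);r1=r1[0]/np.linalg.norm(r1[0]);r2=r2[0]/np.linalg.norm(r2[0])
    s=np.linalg.lstsq(np.c_[r1,-r2],o2-o1,rcond=None)[0]
    p,q=o1+s[0]*r1,o2+s[1]*r2;return (p+q)/2,np.linalg.norm(p-q)
def cloud(n,D,mask):
    v,u=np.nonzero(mask&(D>0));o,r=ray(n,np.c_[u,v]);return o+r*D[v,u][:,None]
E
python3 - <<'E'
from h import *
np.set_printoptions(precision=4,suppress=True)
for n in("side","top"):
    print(n,camera_info(n)); im,D=camera(n); cv2.imwrite(f"pics/{n}0.png",im)
    for q in("leaf_hole","leaf_handle","leaf_hinge","bush_middle","bush_middle_seat","bush_small","bush_large","bush_tray","jig","plug_gauge","spare_jaw","hex_key"):
        print(q,[(np.round(x["location"],1),round(float(x["conf"]),2)) for x in finder.pinpoint(n,q)[:3]])
print(ctrl.get_obs())
E
```

```text
pics
side {'camera_matrix': array([[424.839 ,   0.    , 258.4489],
       [  0.    , 424.839 , 192.5803],
       [  0.    ,   0.    ,   1.    ]]), 'dist_coeffs': array([-0.1239,  0.    ,  0.    ,  0.    ,  0.    ]), 'origin': array([0.2871, 0.9393, 0.6092]), 'attitude': array([-2.0076,  0.0075, -2.9302])}
leaf_hole [(array([265. , 172.5]), 0.86)]
leaf_handle [(array([291.8, 173.3]), 0.86)]
leaf_hinge [(array([250.9, 172.1]), 0.77), (array([196.1, 307.9]), 0.6)]
bush_middle [(array([199.4, 315.1]), 0.67), (array([265.3, 173.3]), 0.36)]
bush_middle_seat [(array([197. , 305.7]), 0.87)]
bush_small [(array([246.1, 283.4]), 0.53), (array([224.3, 302.5]), 0.53)]
bush_large [(array([223.2, 302.1]), 0.96)]
bush_tray [(array([224.8, 301.2]), 0.86)]
jig []
plug_gauge []
spare_jaw [(array([294.4, 181.5]), 0.63)]
hex_key [(array([277.6, 169.3]), 0.38), (array([227.7, 300.8]), 0.18)]
top {'camera_matrix': array([[495.2116,   0.    , 253.2785],
       [  0.    , 495.2116, 187.7747],
       [  0.    ,   0.    ,   1.    ]]), 'dist_coeffs': array([0.0314, 0.    , 0.    , 0.    , 0.    ]), 'origin': ar
[... 493 characters left out ...]

jig [(array([328.9, 186.9]), 0.92)]
plug_gauge [(array([256.2, 162.4]), 0.47)]
spare_jaw [(array([361.6, 214.8]), 0.62), (array([389.3, 189. ]), 0.54), (array([340.1, 163.7]), 0.45)]
hex_key [(array([386.8, 192. ]), 0.42)]
{'time_s': 1.3, 'qpos': array([-1.2126,  0.2999,  1.521 ,  0.    ,  1.3207, -0.0666]), 'joint_vel': array([ 0.0008, -0.0002,  0.    ,  0.0006, -0.    ,  0.0008]), 'tau': array([ -0.0003, -53.1666, -35.2912,   0.0708,   0.0214,  -0.    ]), 'ee_pos': array([ 0.2267, -0.5011,  0.2055]), 'eef_rot': array([ 3.1416, -0.    ,  0.4248]), 'force': array([ 0.4179, -0.0618, -0.1452]), 'moment': array([ 0.0317, -0.0098,  0.041 ]), 'grip_force': 0.0, 'grip_width': 0.09392243888895471}
```

View pics/side0.png

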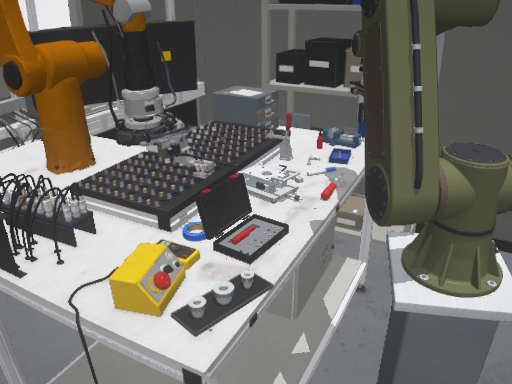

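View pics/top0.png

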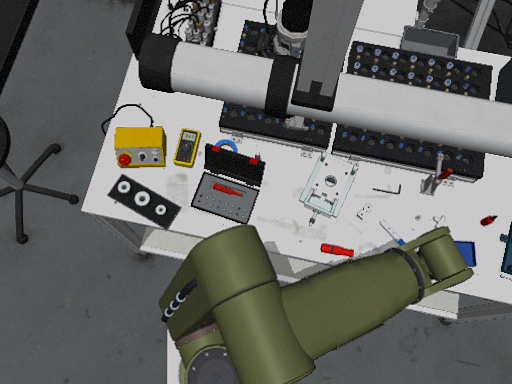

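```bash
python3 - <<'E'
from h import *
np.set_printoptions(precision=4,suppress=True)
P={"hole":((265,172.5),(330,181.4)),"handle":((291.8,173.3),(317,208.7)),"hinge":((250.9,172.1),(337.4,165.9)),
"middle":((199.4,315.1),(123.9,189.9)),"seat":((197,305.7),(126.3,186.9)),"small":((246.1,283.4),(161.7,212.1)),"large":((223.2,302.1),(144.3,199.9)),"tray":((224.8,301.2),(142.7,204.4))}
for k,(a,b) in P.items(): print(k,*tri(a,b))
Z={"hole":.064,"handle":.08,"hinge":.056,"middle":.003,"seat":.025,"small":.003,"large":.003}
for k,z in Z.items(): print(k,at_z("side",P[k][0],z)[0,:2],at_z("top",P[k][1],z)[0,:2])
E
```

```text
hole [ 0.5422 -0.3554  0.0658] 0.00881607966672158
handle [ 0.4471 -0.3034  0.0925] 0.0042663620195210914
hinge [ 0.5981 -0.3867  0.0502] 0.00923516030969434
middle [0.5565 0.2963 0.0082] 0.001610850344287116
seat [0.5629 0.2857 0.0229] 0.0012342918431995091
small [0.4811 0.1754 0.0111] 0.006872281192157736
large [ 0.5235  0.2331 -0.0024] 0.0012956187057100946
tray [0.5129 0.2375 0.0032] 0.009750094450152857
hole [ 0.5479 -0.3626] [ 0.5382 -0.3558]
handle [ 0.4532 -0.3346] [ 0.4481 -0.3053]
hinge [ 0.6   -0.376] [ 0.5912 -0.3856]
middle [0.5579 0.291 ] [0.559  0.2978]
seat [0.5626 0.2878] [0.5616 0.2851]
small [0.4874 0.164 ] [0.4797 0.1765]
large [0.5207 0.2396] [0.5226 0.2321]
```

The side view shows the tray with its bushes at about (198,306), (223,292), (248,279), the bit case at (245,230), and the jig at (265,180). In the top view the bushes are at (124,187), (142,199), (161,210), with the largest in the middle, the medium one on the left and the small one on the right. The jig is at (330,183) there. Next I'll look at enlarged crops.

```bash
python3 - <<'E'
import cv2,numpy as np
s=cv2.imread("pics/side0.png");t=cv2.imread("pics/top0.png")
f=lambda im,x,y:cv2.resize(im[y:y+75,x:x+100],(400,300),interpolation=cv2.INTER_CUBIC)
cv2.imwrite("pics/c0.png",np.vstack([np.hstack([f(s,170,260),f(s,220,145)]),np.hstack([f(t,95,165),f(t,285,148)])]))
E
```

```text
(no output)
```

View pics/c0.png

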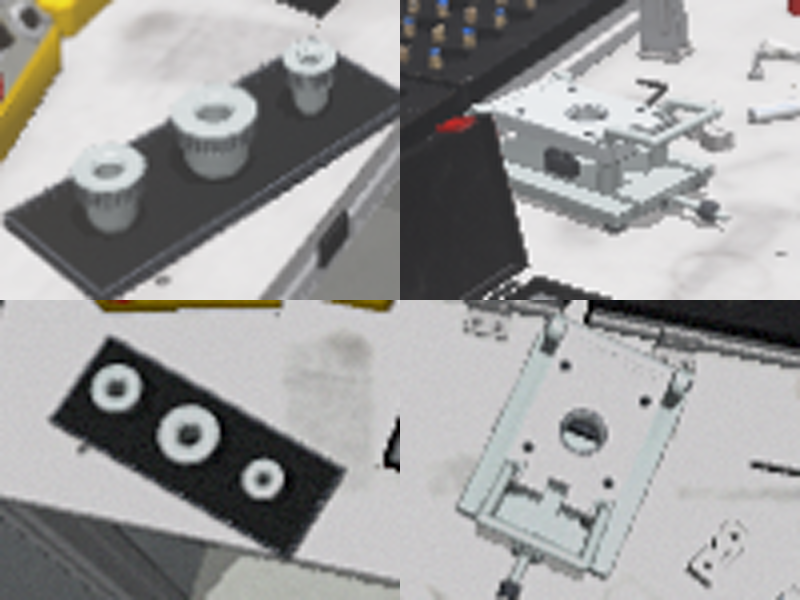

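```bash
python3 - <<'E'
from h import *
np.set_printoptions(precision=4,suppress=True)
S=lambda x,y,x0,y0:(x0+(x+.5)/4-.5,y0+(y+.5)/4-.5)
sb=[S(*c,170,260) for c in((110,169),(214,112),(310,57))]
tb=[S(*c,95,165) for c in((116,87),(189,134),(263,179))]
for a,b in zip(sb,tb): print("bush",tri(a,b),at_z("side",a,.039)[0,:2],at_z("top",b,.039)[0,:2])
a,b=S(187,113,220,145),S(183,131,285,148)
print("hole",tri(a,b),at_z("side",a,.064)[0,:2],at_z("top",b,.064)[0,:2])
t=at_z("top",[S(x,y,285,148) for x,y in((165,66),(245,101),(128,147),(208,183))],.064)
y=t[0]-t[1]+t[2]-t[3];x=t[0]-t[2]+t[1]-t[3]
print(t, "yaw from y",np.degrees(np.arctan2(-y[0],y[1])),"from x",np.degrees(np.arctan2(x[1],x[0])), t.mean(0))
sh=[S(212,137,220,145),S(314,106,220,145)]
h=at_z("side",sh,.08);print("handle side",h,h.mean(0))
th=at_z("top",[S(83,222,285,148),S(195,256,285,148)],.08);print("top",th,th.mean(0))
# depth at leaf
E
cat >> h.py <<'E'
E
```

```text
bush (array([0.56  , 0.2905, 0.0376]), np.float64(0.0008109053574334983)) [0.5598 0.2919] [0.5591 0.29  ]
bush (array([0.5199, 0.2329, 0.0372]), np.float64(0.002610859984068683)) [0.5205 0.2348] [0.518  0.2323]
bush (array([0.4804, 0.1748, 0.0383]), np.float64(0.002474505472782625)) [0.4815 0.1754] [0.4789 0.1746]
hole (array([ 0.5416, -0.3571,  0.0652]), np.float64(0.0009916348072040787)) [ 0.5427 -0.3603] [ 0.5415 -0.3573]
[[ 0.5959 -0.3483  0.064 ]
 [ 0.564  -0.4082  0.064 ]
 [ 0.5304 -0.3134  0.064 ]
 [ 0.4984 -0.3726  0.064 ]] yaw from y -28.188293518335566 from x -28.256186848198542 [ 0.5472 -0.3606  0.064 ]
handle side [[ 0.5062 -0.2771  0.08  ]
 [ 0.4353 -0.3573  0.08  ]] [ 0.4708 -0.3172  0.08  ]
top [[ 0.4672 -0.2715  0.08  ]
 [ 0.4368 -0.3539  0.08  ]] [ 0.452  -0.3127  0.08  ]
```

```bash
python3 - <<'E'
from h import *
np.set_printoptions(precision=3,suppress=True)
im,D=camera("top")
for p in((200,70),(260,80),(290,70),(325,60),(330,95),(400,110),(480,130),(140,135),(144,160),(125,166),(240,155),(330,182),(340,200)):
    m=np.zeros(D.shape,bool);m[p[1]-1:p[1]+2,p[0]-1:p[0]+2]=1
    print(p,np.median(cloud("top",D,m),0))
m=np.zeros(D.shape,bool);m[160:225,95:190]=1
c=cloud("top",D,m);d=np.hypot(c[:,0]-.56,c[:,1]-.2907)
print("near bush, tall:",c[(d>.03)&(d<.1)&(c[:,2]>.045)][:5])
b=c[(d<.022)];print("head z",np.percentile(b[:,2],[50,80,95]))
E
```

```text
(200, 70) [ 0.296 -0.049  1.149]
(260, 80) [ 0.284 -0.1    1.149]
(290, 70) [ 0.289 -0.126  1.155]
(325, 60) [ 0.277 -0.15   1.189]
(330, 95) [ 0.263 -0.158  1.157]
(400, 110) [ 0.251 -0.217  1.149]
(480, 130) [ 0.231 -0.282  1.147]
(140, 135) [0.712 0.233 0.085]
(144, 160) [0.642 0.227 0.042]
(125, 166) [0.635 0.292 0.017]
(240, 155) [ 0.606 -0.079  0.146]
(330, 182) [ 0.551 -0.363  0.022]
(340, 200) [ 0.489 -0.39   0.018]
near bush, tall: [[0.633 0.3   0.079]
 [0.63  0.295 0.086]
 [0.632 0.293 0.081]
 [0.632 0.29  0.08 ]
 [0.633 0.288 0.077]]
head z [0.034 0.039 0.043]
```

>>> carry_out([
  [[0.79,-0.73,0],0],
  [[0.79,-0.73,0],0],
  [[0.79,-0.73,0],0],
  [[0.79,-0.73,0],0],
  [[0.79,-0.73,0],0],
], hand=-0.45, force=20)

```text
time_s: 1.85
ee_pos: [0.3114, -0.2999, 0.2058]
eef_rot: [3.141, -0.001, 0.427]
force: [-0.4, -0.5, 0.8]
grip_width: 0.0681
grip_force: 0.0
```

>>> carry_out([
  [[0.79,-0.73,0],0],
  [[0.79,-0.73,0],0],
  [[0.79,-0.73,0],0],
  [[0.79,-0.73,0],0],
  [[0.79,-0.73,0],0],
])

```text
time_s: 2.35
ee_pos: [0.3951, -0.1015, 0.2057]
eef_rot: [3.142, -0.001, 0.428]
force: [0.3, 0.2, 0.6]
grip_width: 0.0681
grip_force: 0.0
```

>>> carry_out([
  [[0.79,-0.73,0],0],
  [[0.79,-0.73,0],0],
  [[0.79,-0.73,0],0],
  [[0.79,-0.73,0],0],
  [[0.79,-0.73,0],0],
])

```text
time_s: 2.85
ee_pos: [0.4788, 0.0968, 0.2053]
eef_rot: [-3.141, -0.0, 0.428]
force: [-0.1, 0.1, -0.6]
grip_width: 0.068
grip_force: 0.0
```

>>> carry_out([
  [[0.77,-0.73,0],-0.086],
  [[0.77,-0.73,0],-0.086],
  [[0.77,-0.73,0],-0.086],
  [[0.77,-0.73,0],-0.086],
  [[0.77,-0.73,0],-0.086],
  [[0.77,-0.73,0],-0.086],
  [[0.77,-0.73,0],-0.086],
  [[0.77,-0.73,0],-0.086],
])

```text
time_s: 3.65
ee_pos: [0.5582, 0.2884, 0.2058]
eef_rot: [3.141, -0.0, 0.964]
force: [-0.1, -0.3, -0.3]
grip_width: 0.0682
grip_force: 0.0
```

```bash
cat > go.py <<'E'
import sys
from h import *
np.set_printoptions(precision=4,suppress=True)
def go(x,y,z,yaw):
    o=ctrl.get_obs();M=R.from_euler('xyz',o["eef_rot"])
    d=M.inv().apply(np.array([x,y,z])-o["ee_pos"])
    t=(o["eef_rot"][2]-yaw+np.pi/2)%np.pi-np.pi/2
    print("t",round(o["time_s"],2),"pos",o["ee_pos"],"rot",o["eef_rot"],"F",o["force"],"grip",o["grip_width"],o["grip_force"],"q",o["qpos"])
    print("shift/0.2:",d/.2,"turn/360:",t/2/np.pi)
if __name__=="__main__": go(*map(float,sys.argv[1:5]))
E
python3 go.py .560 .2907 .028 .967
```

```text
t 3.65 pos [0.5582 0.2884 0.2058] rot [ 3.1414 -0.0001  0.9636] F [-0.0942 -0.3004 -0.3346] grip 0.06822412165697665 0.0 q [ 0.4187  0.4765  1.2773 -0.0001  1.3875  1.026 ]
shift/0.2: [0.0145 0.001  0.8891] turn/360: -0.0005469291483023859
```

>>> carry_out([
  [[0.015,0.001,0.2],0],
  [[0.015,0.001,0.4],0],
  [[0.015,0.001,0.6],0],
  [[0.015,0.001,0.7],0],
  [[0.015,0.001,0.78],0],
  [[0.015,0.001,0.84],0],
  [[0.015,0.001,0.87],0],
  [[0.015,0.001,0.888],0],
  [[0.015,0.001,0.888],0],
])

```text
time_s: 4.55
ee_pos: [0.5602, 0.2922, 0.0282]
eef_rot: [3.141, -0.0, 0.965]
force: [-0.5, 0.3, -0.2]
grip_width: 0.0681
grip_force: 0.0
```

```bash
python3 - <<'E'
from h import *
s,_=camera("side");cv2.imwrite("pics/s1.png",cv2.resize(s[240:345,150:290],(800,600),interpolation=cv2.INTER_CUBIC))
o=ctrl.get_obs();print(o["ee_pos"],o["force"])
E
```

```text
[0.56034713 0.29228567 0.02851126] [ 0.25823887 -0.00965936  0.82059614]
```

View pics/s1.png

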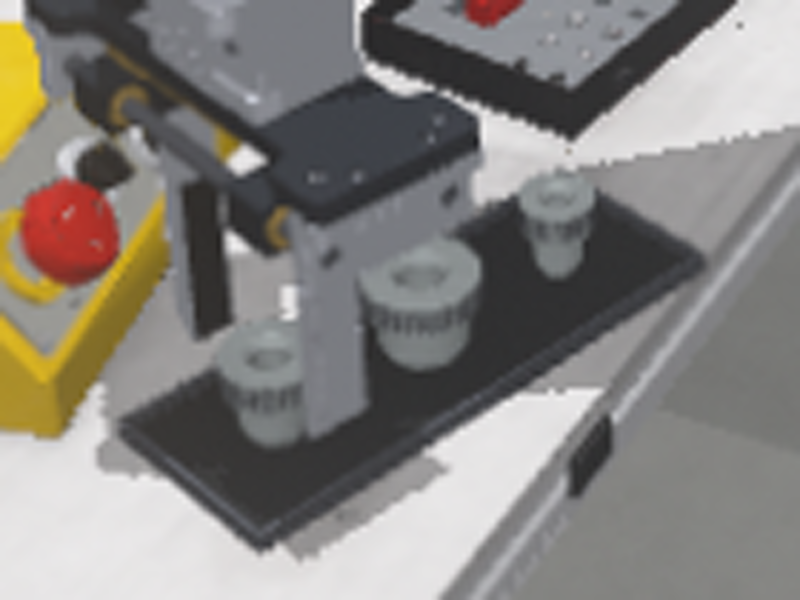

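The far finger tip is at about (205,330) and the near one at (335,430). Their midpoint lies on the medium bush at (270,375), and the neighbouring bushes are clear, so I'll close.

>>> carry_out([
  [[0,0,0],0],
  [[0,0,0],0],
  [[0,0,0],0],
  [[0,0,0],0],
  [[0,0,0],0],
  [[0,0,0],0],
], hand=1, force=25)

```text
time_s: 5.2
ee_pos: [0.5601, 0.2922, 0.028]
eef_rot: [3.141, -0.0, 0.965]
force: [0.4, 0.7, 1.6]
grip_width: 0.0375
grip_force: 25.0
```

>>> carry_out([
  [[0,0,-0.05],0],
  [[0,0,-0.15],0],
  [[0,0,-0.3],0],
  [[0,0,-0.5],0],
  [[0,0,-0.7],0],
  [[0,0,-0.9],0],
  [[0,0,-1],0],
  [[0,0,-1],0],
  [[0,0,-1],0],
])

```text
time_s: 6.1
ee_pos: [0.5598, 0.292, 0.2273]
eef_rot: [-3.141, 0.0, 0.965]
force: [-0.1, -0.0, -1.1]
grip_width: 0.0373
grip_force: 25.0
```

```bash
python3 - <<'E'
from h import *
s,_=camera("side");cv2.imwrite("pics/s2.png",cv2.resize(s[190:340,140:340],(800,600),interpolation=cv2.INTER_CUBIC))
E
python3 go.py .5418 -.3575 .25 1.079
```

```text
t 6.15 pos [0.5596 0.2919 0.2264] rot [-3.1405  0.0019  0.9651] F [ 0.5249 -0.3629 -1.0181] grip 0.0374725032829399 24.998078048229218 q [ 0.4228  0.4724  1.2361 -0.      1.4353  1.0285]
shift/0.2: [-2.7203  1.7756 -0.1151] turn/360: -0.01812555259393567
```

View pics/s2.png

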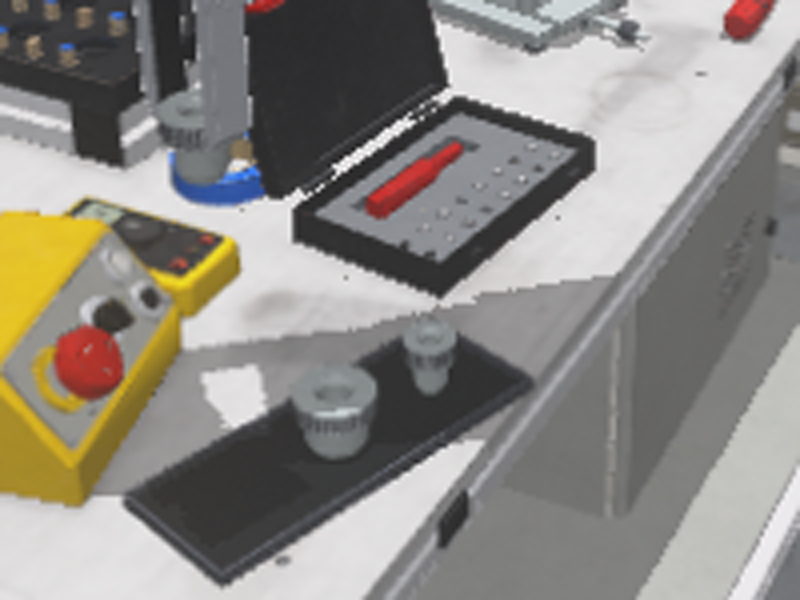

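The bush hangs upright in the fingers at (205,135), and the other two stand undisturbed in the tray. Next is the carry over the case.

>>> carry_out([
  [[-0.1,0.07,-0.01],0],
  [[-0.28,0.18,-0.03],0],
  [[-0.48,0.31,-0.03],0],
  [[-0.68,0.444,-0.03],0],
])

```text
time_s: 6.55
ee_pos: [0.5547, 0.1283, 0.2321]
eef_rot: [-3.14, 0.002, 0.966]
force: [0.9, -0.2, -0.8]
grip_width: 0.0371
grip_force: 25.0
```

>>> carry_out([
  [[-0.2,0.13,-0.03],0],
  [[-0.4,0.26,-0.03],0],
  [[-0.6,0.39,-0.03],0],
  [[-0.68,0.444,-0.03],0],
])

```text
time_s: 6.95
ee_pos: [0.5503, -0.036, 0.2382]
eef_rot: [-3.139, 0.002, 0.962]
force: [0.3, 0.9, 0.3]
grip_width: 0.0371
grip_force: 25.0
```

>>> carry_out([
  [[-0.2,0.13,-0.03],0],
  [[-0.4,0.26,-0.03],0],
  [[-0.6,0.39,-0.03],0],
  [[-0.68,0.444,-0.03],0],
])

```text
time_s: 7.35
ee_pos: [0.5457, -0.1983, 0.2439]
eef_rot: [-3.139, 0.001, 0.962]
force: [0.6, 0.0, -0.1]
grip_width: 0.037
grip_force: 25.0
```

>>> carry_out([
  [[-0.2,0.13,0],-0.005],
  [[-0.4,0.26,0],-0.01],
  [[-0.55,0.36,0],-0.015],
  [[-0.64,0.42,0],-0.018],
  [[-0.68,0.444,0],-0.018],
  [[-0.68,0.444,0],-0.018],
  [[-0.68,0.444,0],-0.018],
])

```text
time_s: 8.05
ee_pos: [0.5425, -0.3562, 0.2453]
eef_rot: [-3.141, -0.0, 1.078]
force: [0.7, 0.6, -0.9]
grip_width: 0.0372
grip_force: 25.0
```

```bash
python3 go.py .5418 -.3575 .12 1.079
```

```text
t 8.05 pos [ 0.5425 -0.3562  0.2453] rot [-3.1406 -0.0003  1.0784] F [ 0.7136  0.5739 -0.8877] grip 0.03717556313844361 24.998324811458588 q [-0.6375  0.5055  1.145   0.0002  1.4921 -0.1452]
shift/0.2: [-0.0075  0.0005  0.6264] turn/360: -8.838609959454134e-05
```

>>> carry_out([
  [[-0.007,0,0.15],0],
  [[-0.007,0,0.35],0],
  [[-0.007,0,0.5],0],
  [[-0.007,0,0.6],0],
  [[-0.007,0,0.67],0],
  [[-0.007,0,0.71],0],
  [[-0.007,0,0.72],0],
  [[-0.007,0,0.72],0],
])

```text
time_s: 8.85
ee_pos: [0.5421, -0.3585, 0.1026]
eef_rot: [3.141, 0.0, 1.078]
force: [0.1, -0.7, 0.0]
grip_width: 0.0369
grip_force: 25.0
```

```bash
python3 go.py .5418 -.3575 .068 1.079; python3 - <<'E'
from h import *
s,_=camera("side");t,_=camera("top")
f=lambda im,x,y:cv2.resize(im[y:y+75,x:x+50],(400,600),interpolation=cv2.INTER_CUBIC)
cv2.imwrite("pics/s3.png",np.hstack([f(s,240,125),f(t,305,148)]))
print(finder.pinpoint("side","bush_middle")[:2],finder.pinpoint("side","bush_middle_seat")[:2],finder.pinpoint("side","leaf_hole")[:2])
E
```

```text
t 8.85 pos [ 0.5421 -0.3585  0.1026] rot [3.1406 0.0001 1.0784] F [ 0.1278 -0.7155  0.0038] grip 0.03693393719884922 24.998236298561096 q [-0.6407  0.6122  1.3166  0.      1.2118 -0.1483]
shift/0.2: [ 0.0039 -0.0037  0.173 ] turn/360: -9.442231073492264e-05
[{'location': [267.7, 167.4], 'conf': 0.46}] [{'location': [267.6, 164.5], 'conf': 0.55}] [{'location': [263.1, 171.4], 'conf': 0.92}]
```

View pics/s3.png

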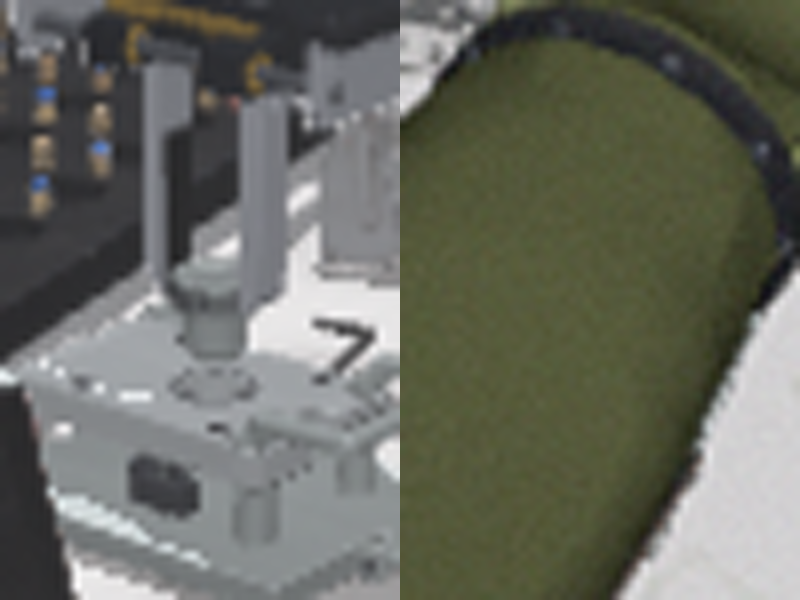

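```bash
python3 - <<'E'
from h import *
i=camera_info("side");A=att(i)
def pj(p):
    rv=cv2.Rodrigues(A.T)[0];tv=-A.T@np.array(i["origin"])
    return cv2.projectPoints(np.array(p,float),rv,tv,np.array(i["camera_matrix"]),np.array(i["dist_coeffs"]))[0].reshape(-1,2)
a=np.linspace(0,6.283,60)
c=lambda x,y,z,r:np.c_[x+r*np.cos(a),y+r*np.sin(a),0*a+z]
crop=lambda p:((p-[240,125]+.5)*8-.5).round(0)
for n,(x,y,z,r) in dict(foot=(.5421,-.3585,.0774,.0105),tap=(.5421,-.3585,.0834,.0135),headtop=(.5421,-.3585,.1134,.019),headbot=(.5421,-.3585,.0994,.019),hole=(.5418,-.3575,.064,.015),hole2=(.5427,-.3603,.064,.015)).items():
    p=crop(pj(c(x,y,z,r)));print(n,p.min(0),p.max(0))
E
```

```text
foot [190. 349.] [240. 368.]
tap [183. 333.] [247. 357.]
headtop [169. 262.] [261. 294.]
headbot [170. 293.] [261. 326.]
hole [180. 376.] [251. 403.]
hole2 [179. 373.] [250. 400.]
```

The bush foot is at crop (212,355) and the hole mouth at (212,387). The two line up within about a millimetre, so I'll lower it while watching the force.

>>> carry_out([
  [[0,0,0.03],0],
  [[0,0,0.06],0],
  [[0,0,0.08],0],
  [[0,0,0.09],0],
  [[0,0,0.09],0],
])

```text
time_s: 9.6
ee_pos: [0.5417, -0.3582, 0.0835]
eef_rot: [-3.141, -0.0, 1.078]
force: [-0.5, 1.2, -1.0]
grip_width: 0.0373
grip_force: 25.0
```

>>> carry_out([
  [[0,0,0.015],0],
  [[0,0,0.03],0],
  [[0,0,0.04],0],
  [[0,0,0.04],0],
])

```text
time_s: 10.0
ee_pos: [0.5418, -0.3579, 0.0756]
eef_rot: [-3.141, -0.001, 1.078]
force: [0.7, 5.1, -0.6]
grip_width: 0.0371
grip_force: 25.0
```

>>> carry_out([
  [[0.004,-0.002,0.01],0],
  [[0.004,-0.002,0.025],0],
  [[0.004,-0.002,0.036],0],
  [[0.004,-0.002,0.036],0],
])

```text
time_s: 10.4
ee_pos: [0.5416, -0.3576, 0.0681]
eef_rot: [-3.141, -0.0, 1.078]
force: [0.8, 2.1, -2.2]
grip_width: 0.0369
grip_force: 25.0
```

>>> carry_out([
  [[0.001,-0.001,0.003],0],
  [[0.001,-0.001,0.003],0],
])

```text
time_s: 10.6
ee_pos: [0.5416, -0.3575, 0.068]
eef_rot: [3.142, 0.0, 1.078]
force: [0.6, 1.5, -0.9]
grip_width: 0.0373
grip_force: 25.0
```

>>> carry_out([
  [[0,0,0],0],
  [[0,0,0],0],
  [[0,0,0],0],
  [[0,0,0],0],
  [[0,0,-0.1],0],
  [[0,0,-0.3],0],
  [[0,0,-0.45],0],
  [[0,0,-0.45],0],
], hand=-0.4)

```text
time_s: 11.4
ee_pos: [0.543, -0.3584, 0.163]
eef_rot: [3.134, 0.001, 1.078]
force: [-0.3, 0.0, 0.4]
grip_width: 0.0659
grip_force: 0.0
```

```bash
python3 go.py .451 -.309 .15 1.079; python3 - <<'E'
from h import *
s,D=camera("side");cv2.imwrite("pics/s4.png",cv2.resize(s[130:220,220:340],(800,600),interpolation=cv2.INTER_CUBIC))
for q in("bush_middle_seat","leaf_hole","leaf_handle"):print(q,finder.pinpoint("side",q)[:2])
E
```

```text
t 11.4 pos [ 0.543  -0.3584  0.163 ] rot [3.1342 0.0012 1.0782] F [-0.3014  0.0225  0.3794] grip 0.06586971755260096 0.0 q [-0.6397  0.5545  1.2612 -0.0001  1.3184 -0.1471]
shift/0.2: [ 0.0002 -0.5227  0.0611] turn/360: -0.00012350753895905213
bush_middle_seat [{'location': [266.9, 172.4], 'conf': 0.6}]
leaf_hole [{'location': [243.2, 285.2], 'conf': 0.55}]
leaf_handle [{'location': [291.3, 174.5], 'conf': 0.66}]
```

View pics/s4.png

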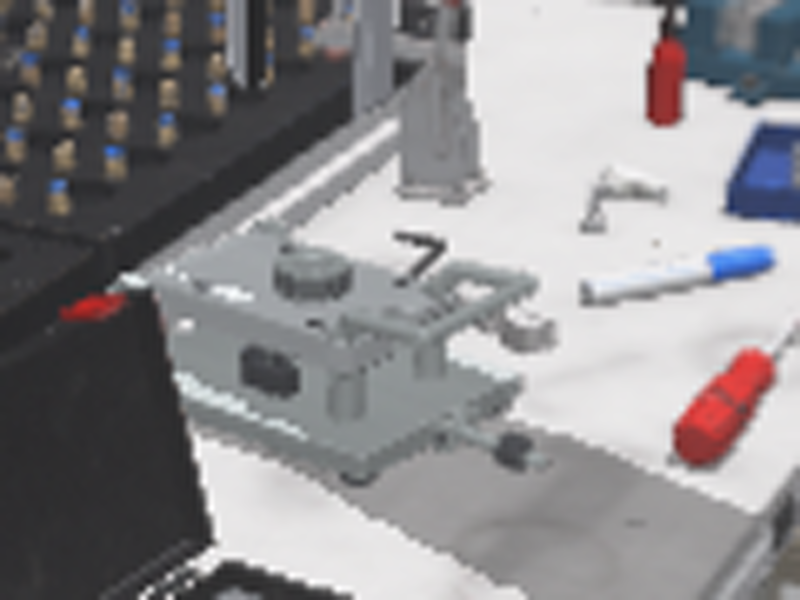

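The bush head lies flat on the leaf at (312,273). The handle bar runs from about (430,330) to (535,285), and the jaw blank and hex key haven't moved. Next I'll pinch the handle.

>>> carry_out([
  [[0,-0.2,0],0],
  [[0,-0.4,0],0],
  [[0,-0.523,0],0],
  [[0,-0.523,0.1],0],
  [[0,-0.523,0.15],0],
  [[0,-0.523,0.15],0],
  [[0,-0.523,0.15],0],
], hand=0.22)

```text
time_s: 12.3
ee_pos: [0.4497, -0.308, 0.1277]
eef_rot: [-3.141, -0.0, 1.078]
force: [0.5, 0.0, 0.8]
grip_width: 0.0367
grip_force: 0.0
```

```bash
python3 go.py .4508 -.3088 .064 1.079; python3 - <<'E'
from h import *
print(at_z("side",[(292.3,175.6),(291.3,174.5)],.08))
s,D=camera("side");cv2.imwrite("pics/s5.png",cv2.resize(s[130:220,240:360],(800,600),interpolation=cv2.INTER_CUBIC))
E
```

```text
t 12.3 pos [ 0.4497 -0.308   0.1277] rot [-3.1406 -0.0002  1.0783] F [0.5133 0.0099 0.8464] grip 0.03672142808806862 0.0 q [-0.6677  0.3657  1.6231 -0.      1.1539 -0.1752]
shift/0.2: [-0.001   0.0073  0.3185] turn/360: -0.00010798779934332193
[[ 0.44891235 -0.31566708  0.08      ]
 [ 0.45336775 -0.32417538  0.08      ]]
```

View pics/s5.png

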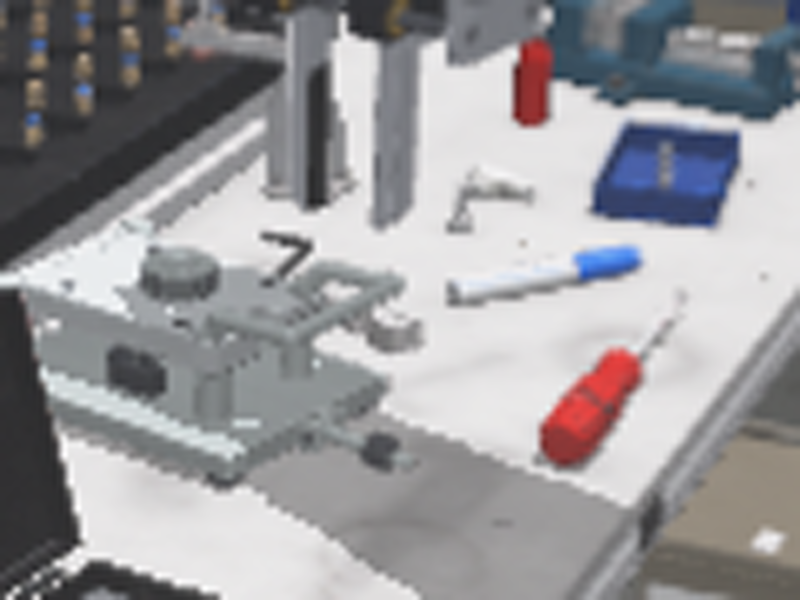

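The finger tips at (315,207) and (390,225) are centred over the bar's middle at about (350,303), so I'll descend.

>>> carry_out([
  [[0,0.007,0.1],0],
  [[0,0.007,0.2],0],
  [[0,0.007,0.26],0],
  [[0,0.007,0.3],0],
  [[0,0.007,0.32],0],
  [[0,0.007,0.32],0],
])

```text
time_s: 12.95
ee_pos: [0.4508, -0.3086, 0.0641]
eef_rot: [3.142, -0.0, 1.078]
force: [-0.2, 0.1, -0.4]
grip_width: 0.0365
grip_force: 0.0
```

>>> carry_out([
  [[0,0,0],0],
  [[0,0,0],0],
  [[0,0,0],0],
  [[0,0,0],0],
  [[0,0,0],0],
  [[0,0,0],0],
], hand=1, force=25)

```text
time_s: 13.55
ee_pos: [0.4504, -0.3084, 0.0643]
eef_rot: [-3.141, -0.0, 1.078]
force: [-5.2, 2.7, 5.6]
grip_width: 0.0092
grip_force: 25.0
```

```bash
python3 go.py .4508 -.3088 .064 1.079; python3 - <<'E'
import numpy as np
f=lambda t:np.array([-178*np.cos(t)+24*np.sin(t),178*np.sin(t)+24*np.cos(t)])
for d in range(0,65,4): 
    v=f(np.radians(d))-f(0);print(d,"y %.3f z %.3f"%(v[0]/200,-v[1]/200))
E
```

```text
t 13.55 pos [ 0.4504 -0.3084  0.0643] rot [-3.1408 -0.      1.0783] F [-5.1937  2.652   5.6172] grip 0.009175788537239406 24.999572932720184 q [-0.6674  0.4497  1.6698 -0.0001  1.0229 -0.1748]
shift/0.2: [-0.0008  0.0027  0.0014] turn/360: -0.00011795412846542896
0 y 0.000 z -0.000
4 y 0.011 z -0.062
8 y 0.025 z -0.123
12 y 0.044 z -0.182
16 y 0.068 z -0.241
20 y 0.095 z -0.297
24 y 0.126 z -0.352
28 y 0.161 z -0.404
32 y 0.199 z -0.453
36 y 0.241 z -0.500
40 y 0.285 z -0.544
44 y 0.333 z -0.585
48 y 0.384 z -0.622
52 y 0.437 z -0.655
56 y 0.492 z -0.685
60 y 0.549 z -0.711
64 y 0.608 z -0.733
```

>>> carry_out([
  [[0,0.005,-0.031],0],
  [[0,0.011,-0.062],0],
  [[0,0.018,-0.093],0],
  [[0,0.025,-0.123],0],
  [[0,0.034,-0.153],0],
  [[0,0.044,-0.182],0],
  [[0,0.056,-0.212],0],
  [[0,0.068,-0.241],0],
  [[0,0.081,-0.269],0],
  [[0,0.095,-0.297],0],
  [[0,0.095,-0.297],0],
  [[0,0.095,-0.297],0],
])

```text
time_s: 14.75
ee_pos: [0.4665, -0.3171, 0.1239]
eef_rot: [-3.139, 0.0, 1.078]
force: [-12.9, 4.7, 3.3]
grip_width: 0.0089
grip_force: 25.0
```

```bash
python3 go.py .4508 -.3088 .064 1.079; python3 - <<'E'
from h import *
s,D=camera("side");cv2.imwrite("pics/s6.png",cv2.resize(s[130:220,220:340],(800,600),interpolation=cv2.INTER_CUBIC))
E
```

```text
t 14.75 pos [ 0.4665 -0.3171  0.1239] rot [-3.1386  0.0001  1.0783] F [-12.9328   4.728    3.2835] grip 0.008890737783394392 25.00142276287079 q [-0.6617  0.4108  1.5693 -0.0006  1.1644 -0.1689]
shift/0.2: [-0.0004 -0.0878  0.2995] turn/360: -0.00011594870371186705
```

View pics/s6.png

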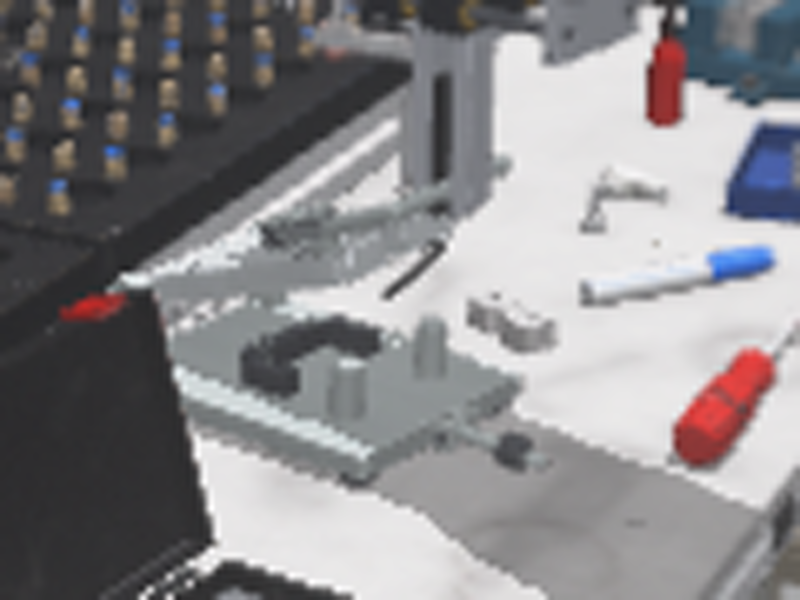

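The leaf is lifting with the fingers on the bar at about (450,195), and the bush appears at about (285,230). A 14 N side load shows the path is about 1 mm too far back, so I'll trim it as I go.

>>> carry_out([
  [[0,0.01,-0.028],0],
  [[0,0.026,-0.055],0],
  [[0,0.043,-0.081],0],
  [[0,0.061,-0.107],0],
  [[0,0.08,-0.132],0],
  [[0,0.099,-0.156],0],
  [[0,0.12,-0.18],0],
  [[0,0.141,-0.203],0],
  [[0,0.163,-0.225],0],
  [[0,0.185,-0.247],0],
  [[0,0.185,-0.247],0],
  [[0,0.185,-0.247],0],
])

```text
time_s: 16.0
ee_pos: [0.4996, -0.3351, 0.175]
eef_rot: [-3.141, 0.001, 1.078]
force: [-15.8, 5.9, 14.4]
grip_width: 0.0093
grip_force: 25.0
```

>>> carry_out([
  [[0,0.018,-0.027],0],
  [[0,0.042,-0.048],0],
  [[0,0.067,-0.067],0],
  [[0,0.093,-0.085],0],
  [[0,0.119,-0.102],0],
  [[0,0.146,-0.118],0],
  [[0,0.173,-0.133],0],
  [[0,0.201,-0.148],0],
  [[0,0.23,-0.161],0],
  [[0,0.258,-0.174],0],
  [[0,0.258,-0.174],0],
  [[0,0.258,-0.174],0],
])

```text
time_s: 17.2
ee_pos: [0.5458, -0.36, 0.2089]
eef_rot: [3.14, 0.001, 1.078]
force: [-5.9, -0.7, 5.4]
grip_width: 0.0087
grip_force: 25.0
```

```bash
python3 go.py .4508 -.3088 .064 1.079; python3 - <<'E'
from h import *
s,D=camera("side");cv2.imwrite("pics/s7.png",cv2.resize(s[115:205,220:340],(800,600),interpolation=cv2.INTER_CUBIC))
for q in("bush_middle_seat","leaf_hole","leaf_handle"):print(q,finder.pinpoint("side",q)[:2])
p=ctrl.get_obs()["ee_pos"]
v=p-[.4504,-.3084,.0643]; c=np.array([.881,-.473]); r=np.array([-178+v[:2]@c*1e3,24+v[2]*1e3])
print(np.degrees(np.arctan2(r[1],-r[0])-np.arctan2(24,178)),np.hypot(*r),np.hypot(178,24))
E
```

```text
t 17.2 pos [ 0.5458 -0.36    0.2089] rot [3.14   0.0008 1.0781] F [-5.9269 -0.6678  5.3802] grip 0.008666476763059944 24.997057020664215 q [-0.6389  0.5338  1.1859 -0.0005  1.4201 -0.1461]
shift/0.2: [ 0.0015 -0.5406  0.7237] turn/360: -0.00014693518819450913
bush_middle_seat [{'location': [224.9, 302.5], 'conf': 0.68}, {'location': [246.8, 285.3], 'conf': 0.66}]
leaf_hole [{'location': [257.3, 154.0], 'conf': 0.84}]
leaf_handle [{'location': [262.8, 126.2], 'conf': 0.98}]
59.84944951478818 182.40426318470577 179.61069010501575
```

View pics/s7.png

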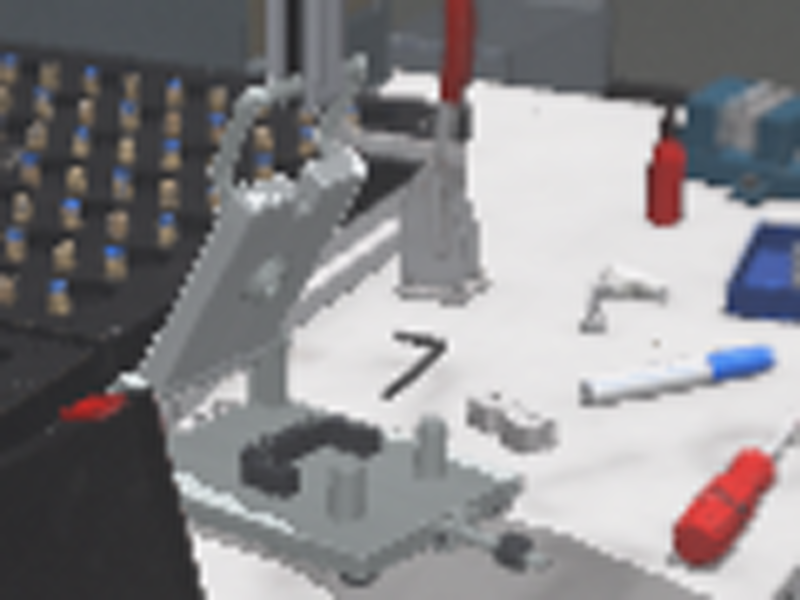

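The leaf stands tilted up with the fingers on its bar at about (305,95). The bush's foot protrudes from the underside at (268,275), so it is still seated. I'll check the angle with a plane fit on the depth data, then look for the bush head.

```bash
python3 - <<'E'
from h import *
s,D=camera("side")
m=np.zeros(D.shape,np.uint8)
q=(np.array([[245,210],[320,205],[265,340],[185,375]])/6.667+[220,115]).astype(np.int32)
cv2.fillPoly(m,[q],1);c=cloud("side",D,m>0)
for _ in range(6):
    o=np.median(c,0) if _==0 else c.mean(0);n=np.linalg.svd(c-o,full_matrices=False)[2][2];d=abs((c-o)@n);c=c[d<max(.003,2*np.median(d))] 
a=np.array([.881,-.473,0]);print(len(c),d.std(),n,"angle",np.degrees(np.arctan2(abs(n@a),abs(n[2]))))
full=cloud("side",D,m>0);h=(full-o)@n;print("bush protrusion",np.percentile(h,[1,5,95,99]))
o=ctrl.get_obs();print(o["time_s"],o["ee_pos"],o["force"],o["joint_vel"])
E
```

```text
236 0.0006178471242720607 [-0.75256126  0.42110186 -0.50628527] angle 59.57811532972757
bush protrusion [-0.00362687 -0.00189904  0.00400818  0.00576274]
17.45 [ 0.54565813 -0.35991766  0.2089143 ] [-7.03748095 -1.80887149  4.84945296] [-0.00064025  0.00081751  0.0018424  -0.00052929  0.00010716  0.00048858]
```

```bash
python3 -c "
from station import ctrl
print(ctrl.hand_in())"
```

```text
the job is handed in; nothing more can be done
None
```

The job is handed in: the middle bush is home in the leaf, and the gripper is holding the leaf still by its handle at about 60° (59.6° measured from depth); hand-in returned no verdict.

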